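# Unhook the flow cup past its sprung keeper and seat it in the ring stand

## Task

Take the drained metal flow cup off the hook of the blue drain stand: draw its handle bar toward the open end of the hook so that the bar itself presses the sprung brass keeper open, then lift it out without forcing it against the hook. Carry the cup upright to the grey ring stand, lower it gently by its handle through the hole until its flange sits flat on the plate, and only then let go. Do not disturb the jars and the beaker.

Things in the scene. Friction and masses are not known exactly. Their poses are not given: they have to be found in the camera images.
- cup: aluminium flow cup with a stirrup handle, 0.26 kg, loose, 174 mm high. Origin: centre of the nozzle's underside; z is its axis, up. Nozzle diameter 22 mm, cone to diameter 72 mm at z = 26 mm, straight up to a flange of diameter 92 mm, underside at z = 65 mm, top at 70 mm. Handle of 8 mm round wire in the cup's y-z plane: legs at y = +-43 mm (at the flange) to +-54 mm, joined by a bar at z = 170 mm
- cup_bar (a point): middle of the cup's straight handle bar (along y), 170 mm above the cup's origin, axes as the cup's. The bar is bare within 16 mm of here, where it hangs in the hook
- cup_grip_l (a point): middle of the blue plastic grip on the bar's +y side, 31 mm from the bar's middle: 14 mm wide (x), 30 mm long (y), 16 mm high; pinch it across x from above
- cup_grip_r (a point): the same grip on the bar's -y side; either may be used
- drain_stand: fixed stand: blue base plate (x -63 to 117, y +-62, 12 mm high), steel rod at x = 85 mm up to 224 mm, an arm forward from it to a dark steel hook. Origin on the worktop under the hook's seat; -x points out along the hook to its open end, toward the robot; y runs along the hung bar. A stained pot lid lies on its base under the cup
- hook_seat (a point): where the bar's axis lies when hung, 205 mm above the worktop, axes as the stand's. Hook is 15 mm wide (y). From here: back wall at x = 6 mm, level floor at z = -4 mm, a nose over the seat out to x = -7.5 mm (underside z = 7, top z = 18 mm) under which the bar cannot rise; underside of the hook z = -27 mm. With the keeper pushed aside the bar can rise while its axis is at x = -12 to -26 mm
- hook_toe (a point): top of the hook's upturned toe (its open end), 34.5 mm before (-x) and 7.5 mm above the seat; the toe is 7 mm thick. Once raised 30 mm the bar passes over nose and toe. The hook reaches through the opening of the handle, so take the cup out to -x past the toe before raising its flange to the height of the hook
- keeper (a joint): angle of the sprung brass keeper between the hook's two cheeks: 0 = shut (upright, its back face 8 mm before the seat), up to 1.05 rad as its head swings to the toe. The bar meets it after 4 mm of draw; about 0.45 when the bar just clears the nose, about 0.7 with the bar 17 mm before the seat, pushing back with about 4 N. Springs shut by itself
- keeper_head (a point): round head of the keeper; its pivot lies 32 mm below when shut, 11 mm before and 18 mm below the seat
- cup_holder: fixed grey ring stand: square base 136 mm, four rods, square aluminium plate 132 mm with a round hole of diameter 80 mm in its middle, top at 92 mm; nuts stand 6 mm above the plate at its corners (55 mm from the middle in x and y). Origin on the worktop under the hole. The cup may stand turned any way about its axis
- holder_seat (a point): centre of the hole at the plate's top face, 92 mm above the worktop. With the cup seated its flange rests on the plate: the cup's origin is 65 mm below this point, its bar 105 mm above it
- jar_red: red paint jar, 52 mm diameter, 62 mm high, loose bystander; origin at its underside
- jar_ochre: ochre paint jar, 52 mm diameter, 62 mm high, loose bystander
- jar_black: black paint jar, 52 mm diameter, 62 mm high, loose bystander
- beaker: dark green beaker, 80 mm diameter, 112 mm high, loose bystander at the left

How it is judged:
On the way, in this order (a step that is already met when the one before it is completed fails the run):
1. the cup's bar presses the keeper open far enough to clear the nose (value of joint keeper above 0.4 rad and contact force between cup and keeper above 0.5 N), for 0.1 s.
2. the cup is off the hook and the keeper has sprung shut (distance between cup_bar and hook_seat above 0.06 m and value of joint keeper below 0.1 rad), for 0.1 s.
3. the cup, still held by the fingers, is lowered into the ring to within 8 mm of resting (z of cup in the frame of holder_seat below -0.057 m and horizontal distance between cup and holder_seat below 0.01 m and contact force between cup and the fingers above 0.5 N), for 0.05 s.
At the end, for the whole second after the job is handed in: the cup is at rest in the ring stand with its axis within 7 mm of the hole's, its flange down on the plate (within 4 mm) and upright within 0.06 rad, and the hook's keeper is shut (horizontal distance between cup and holder_seat below 0.007 m and z of cup in the frame of holder_seat below -0.061 m and angle between cup's own z axis and vertical below 0.06 rad and linear speed of cup below 0.02 m/s and value of joint keeper below 0.1 rad); the robot touches nothing.
It fails at once if the cup is forced against the drain stand with more than 80 N (contact force between cup and drain_stand above 80 N).
It fails at once if the cup strikes or is pressed on the ring stand with more than 40 N (contact force between cup and cup_holder above 40 N).
It fails at once if the cup is tilted more than 0.5 rad (angle between cup's own z axis and vertical above 0.5 rad).
It fails at once if a jar or the beaker is moved more than 20 mm (distance of any of jar_red, jar_ochre, jar_black, beaker from where it was at the start of the episode above 0.02 m).
It also fails if it takes over 54 s, if anything falls off the work surface, if the arm or the gripper's body presses on something with over 40 N, if the wrist force passes 120 N, or if a joint passes its speed limit or range.

## Robot

A 6-joint arm with a two-finger parallel gripper is mounted at the origin on a cart in front of the work surface, level with it; the furniture and walls round the work are solid. World frame = base frame: x ahead of the robot, y to its left, z up, the work surface at z = 0. Lengths are in m, angles in rad, forces in N, time in s.
With the tool pointing down it reaches from about 0.375 to 0.9 m from the base axis. Payload 3.1 kg.
Tool frame: the origin (TCP) lies between the finger pads; the fingertips stand robot.finger_overhang ahead of it and the grasp point (between the pads) lies 3 mm ahead of it (robot.finger_overhang is the distance from the TCP to the fingertips, in m); z points along the fingers, y is the line along which they close (so a half turn about z gives the same grasp; the last joint's range is limited). The gripper opens to 87 mm and grips with 3 to 60 N. Pads are 19 mm wide; open, the fingers measure 117 mm over their backs; the gripper's body (75 mm by 190 mm) begins 51 mm behind the grasp point.
Start: joints at [1.01, 0.527, 1.433, -0, 1.181, -0.178], TCP at [0.233, 0.58, 0.245] pointing down, gripper open.
Joint ranges: [-3.08, 3.08], [-0.75, 2.2], [0.22, 2.44], [-1.43, 4.57], [0, 2.65], [-2.85, 2.85]. Speed limits (rad/s): [2.79, 2.79, 3.14, 3.14, 3.14, 3.14].

## Interface

Orientations are given as a unit quaternion [x, y, z, w].
In Python, from rig import get_obs, vision, hand_in, nets, robot gives the robot as it stands.
- The arm moves only by the tool apply_moves, never from a script. Its argument "series" is a list of rows, each an object with "offset": the shift along the world's x, y, z in cm, a list of three; "rot": the turn, a rotation vector about the world's x, y, z in degrees, a list of three. A call has 1 to 20 rows; each row is the pose to reach, as a shift and turn from the pose commanded when the call began; what a row does not reach only later rows make up. A row lasts 1/10 s, in which the tool goes at most 50 mm and 8.59 degrees, less where a joint would pass 70% of its speed; a pose out of reach is approached as far as the arm can. A call with a gripper value outside its range is refused whole. "hand" is the opening, from 0 (shut) to 1 (fully open), set as the call begins (left out, the last holds). The fingers move at their own pace and stop on an object; "newtons" is the grip in N (left out, the last holds). Time passes only in rows, so rows that repeat a pose let the fingers close. It gives the time, the measured TCP pose, the force, the opening and the grip force at its end, in the units of the state.
- get_obs(): the state, without advancing time (a new reading comes with each control period).
- vision.camera(name): name is "side" or "top" or "wrist"; returns the picture (480x640x3 uint8, red, green, blue); there is no depth.
- vision.calibration(name): a dict with "K" (3x3 intrinsics, pixels), "R" (3x3) and "t" (3): a world point X has camera coordinates R X + t. Camera axes: x right, y down, z forward; pixel columns grow to the right and rows downward; lengths in m; the calibration is good to about 2 mm. The wrist camera is an equidistant fisheye: a pixel r from the principal point sees the ray r / f radians off the axis. A picture is of the moment at which its call begins: read the wrist's pose just before it. calibration takes no time and is no camera call; for the wrist camera it gives the pose at the moment of the call.
- hand_in(): hands the job in; it is judged then, once.
Trained networks look in the newest picture that a camera, given by its name, has taken for a name from the list of things; names that differ only in an ending like _2 or _b are one class to them, and where a whole thing is asked for, a point or a joint stands for the part that bears it (a point fixed in the world has none). Each returns a list of dicts, best first, with "conf" (0 to 1); they miss things now and then, are a little off and sometimes report something else, mostly with a low value. They report only what shows in the picture. A call takes as long as a camera call.
- nets.search_frame(camera, query): "centre" ([x, y, z] in m, in world coordinates, good to about 4 mm: the middle of the surface that is visible of it).
- nets.spot_point(camera, query): "centre" ([x, y, z] in m, in world coordinates, good to about 4 mm: a listed point, or the origin of a listed thing).
The state is a dict: "time": time; "q": joint angles; "joint_velocities": joint speeds; "joint_torque": joint torques, N m; "position": TCP position; "tool_rot": TCP orientation; "ft_force": force on the tool from outside, world axes, zero at the start; "moment": the same for the moment, N m; "grip_width": finger opening in m; "grip_force": force on a finger pad.
Only numpy, scipy, OpenCV 4.12 (cv2) and the standard library are available. Lean on these libraries where they do the work, as an engineer would, in place of code of your own. Each camera call takes 0.05 s, during which the arm holds its last target. There are 200 camera calls.

## Working session

There is one attempt and no reset: what is moved stays moved. The work goes in short steps, Python scripts to look and compute and a tool call to move; the robot and the scene stay as the last step left them, time stands still between calls to the robot, and variables do not carry over. Pictures are saved under pics/ and viewed, at most 10 in all, crops included, and the job is handed in when it is done.

Besides the shell and the picture viewer there is one more tool, called after "Emit:" as name(argument=value, ...) on one line, values as JSON. apply_moves: Moves the arm, as the interface text tells. Its arguments: {"type":"object","properties":{"series":{"type":"array"},"hand":{"type":"number"},"newtons":{"type":"number"}},"required":["series"]}

```bash
mkdir -p pics; ls; python3 - <<'E'
from rig import get_obs, vision, nets, robot
import cv2, numpy as np
o=get_obs(); print({k:np.round(v,3) for k,v in o.items()}); print(robot.finger_overhang)
for c in ["side","top"]:
    im=vision.camera(c); cv2.imwrite(f"pics/{c}0.png",im[:,:,::-1])
    for q in ["cup","cup_bar","cup_grip_l","cup_grip_r","hook_seat","hook_toe","keeper_head","drain_stand","cup_holder","holder_seat","jar_red","jar_ochre","jar_black","beaker"]:
        print(c,q,[(np.round(d["centre"],4).tolist(),round(d["conf"],2)) for d in nets.spot_point(c,q)[:2]])
E
```

```text
pics
{'time': np.float64(0.0), 'q': array([ 1.011,  0.528,  1.434, -0.   ,  1.181, -0.178]), 'joint_velocities': array([ 0.001,  0.   ,  0.002,  0.001, -0.   , -0.001]), 'joint_torque': array([  0.   , -44.004, -17.659,   0.063,   0.058,  -0.   ]), 'position': array([0.232, 0.579, 0.244]), 'tool_rot': array([ 0.19 ,  0.982, -0.001, -0.   ]), 'ft_force': array([ 0.511,  0.905, -0.299]), 'moment': array([-0.035, -0.002,  0.016]), 'grip_force': np.float64(0.0), 'grip_width': np.float64(0.087)}
0.022
side cup [([0.5003, 0.2301, 0.0324], 0.88)]
side cup_bar [([0.4983, 0.2234, 0.2048], 0.58)]
side cup_grip_l [([0.4998, 0.2609, 0.2036], 0.89), ([0.4967, 0.1917, 0.2071], 0.61)]
side cup_grip_r [([0.4998, 0.2609, 0.2036], 0.89), ([0.4967, 0.1917, 0.2071], 0.61)]
side hook_seat [([0.4979, 0.2234, 0.2062], 0.96), ([0.5001, 0.225, 0.2058], 0.57)]
side hook_toe [([0.4675, 0.2243, 0.2133], 0.67)]
side keeper_head [([0.4878, 0.218, 0.2192], 0.39)]
side drain_stand [([0.4975, 0.2258, -0.002], 0.87)]
side cup_holder [([0.4857, -0.2376, -0.0023], 0.77)]
side holder_seat [([0.4859, -0.2431, 0.089], 0.7
[... 318 characters left out ...]

top cup_grip_l [([0.5026, 0.1875, 0.2026], 0.91), ([0.4969, 0.2561, 0.2058], 0.66)]
top cup_grip_r [([0.5026, 0.1875, 0.2026], 0.91), ([0.4969, 0.2561, 0.2058], 0.66)]
top hook_seat [([0.496, 0.2232, 0.2049], 0.74)]
top hook_toe [([0.4607, 0.2238, 0.2121], 0.77)]
top keeper_head []
top drain_stand [([0.4981, 0.2258, -0.0025], 0.67)]
top cup_holder [([0.4861, -0.2449, 0.0025], 0.68)]
top holder_seat [([0.4856, -0.24, 0.0914], 0.88), ([0.484, -0.2483, 0.0022], 0.19)]
top jar_red [([0.5396, -0.0219, -0.001], 0.49)]
top jar_ochre [([0.5008, 0.2252, -0.0032], 0.69), ([0.6214, -0.051, -0.0011], 0.67)]
top jar_black [([0.6075, 0.0073, -0.0024], 0.79)]
top beaker [([0.5059, 0.5008, -0.0009], 0.91)]
```

View pics/top0.png

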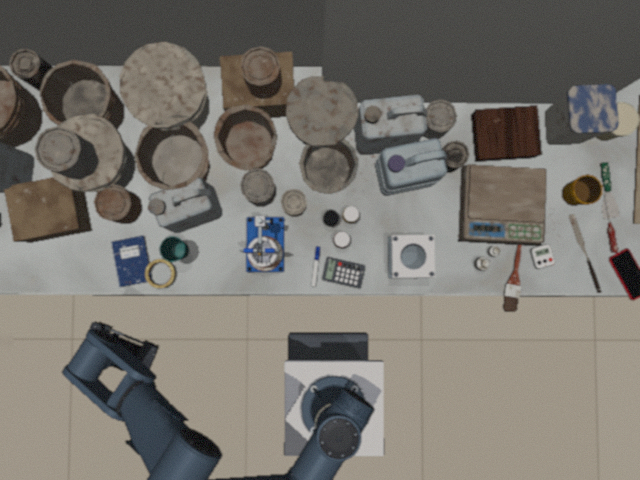

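View pics/side0.png

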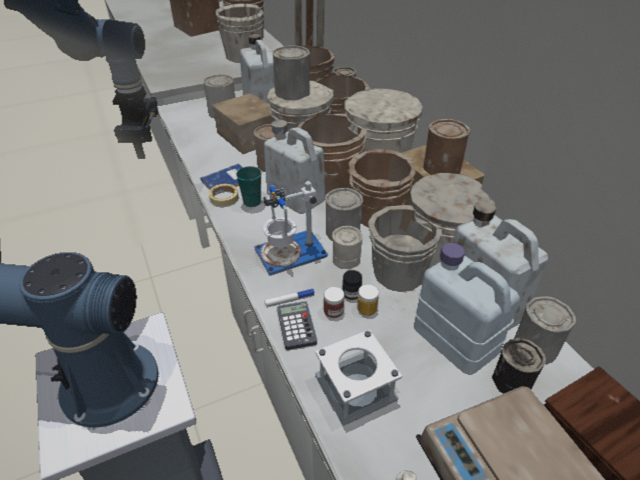

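The top picture shows the blue stand at about (265,245), the ring stand at (413,256), the beaker at (175,248) and the jars around (343,223). The side picture shows the cup hanging with its blue grips at about (275,198). Next I'll move above the left grip and turn the fingers to close along x.

Emit:
apply_moves(series=[{"offset":[1.5,-2,0.5],"rot":[0,0,-4]},{"offset":[3.2,-4,1],"rot":[0,0,-9]},{"offset":[5,-6,2],"rot":[0,0,-14]},{"offset":[7,-8,3],"rot":[0,0,-19]},{"offset":[9,-10.5,4],"rot":[0,0,-24]},{"offset":[11,-13,5],"rot":[0,0,-30]},{"offset":[13,-15.5,6],"rot":[0,0,-36]},{"offset":[15,-18,7],"rot":[0,0,-42]},{"offset":[17,-20.5,7],"rot":[0,0,-48]},{"offset":[19,-23,7],"rot":[0,0,-53]},{"offset":[21,-25.5,7],"rot":[0,0,-58]},{"offset":[23,-28,7],"rot":[0,0,-62]},{"offset":[25,-30,7],"rot":[0,0,-66]},{"offset":[26.5,-32,7],"rot":[0,0,-68]},{"offset":[26.5,-32,7],"rot":[0,0,-68]},{"offset":[26.5,-32,7],"rot":[0,0,-68]}], hand=1)

```text
time: 3.1
position: [0.4978, 0.2597, 0.3145]
tool_rot: [0.707, 0.708, -0.0, -0.0]
ft_force: [-0.1, -0.1, -0.7]
grip_width: 0.0872
grip_force: 0.0
```

```bash
python3 - <<'E'
from rig import get_obs, vision, nets, robot
import cv2, numpy as np
from scipy.spatial.transform import Rotation as R
o=get_obs(); print(o["time"],np.round(o["position"],4),np.round(R.from_quat(o["tool_rot"]).as_matrix(),3),np.round(o["q"],2))
for c in ["wrist","top","side"]:
    im=vision.camera(c); cv2.imwrite(f"pics/{c}1.png",im[:,:,::-1])
    for q in ["cup_grip_l","cup_bar","hook_seat","hook_toe","cup","drain_stand","holder_seat"]:
        print(c,q,[(np.round(d["centre"],4).tolist(),round(d["conf"],2)) for d in nets.spot_point(c,q)[:2]])
E
```

```text
3.1 [0.4978 0.2597 0.3145] [[-0.001  1.    -0.001]
 [ 1.     0.001  0.   ]
 [ 0.    -0.001 -1.   ]] [0.28 0.37 1.51 0.   1.27 0.28]
wrist cup_grip_l [([0.4979, 0.1897, 0.2074], 0.96), ([0.4953, 0.2523, 0.2045], 0.95)]
wrist cup_bar [([0.4956, 0.2279, 0.2043], 0.97), ([0.4966, 0.2543, 0.2044], 0.64)]
wrist hook_seat [([0.4977, 0.2271, 0.2047], 0.61)]
wrist hook_toe [([0.4597, 0.2245, 0.2118], 0.63), ([0.6091, 0.0085, 0.0021], 0.52)]
wrist cup [([0.4932, 0.223, 0.0318], 0.76)]
wrist drain_stand []
wrist holder_seat [([0.4903, 0.2286, 0.2191], 0.51)]
top cup_grip_l [([0.5021, 0.1897, 0.2017], 0.77), ([0.498, 0.2543, 0.2062], 0.66)]
top cup_bar [([0.4972, 0.2241, 0.2047], 0.73)]
top hook_seat [([0.4964, 0.219, 0.2045], 0.65)]
top hook_toe []
top cup [([0.4988, 0.2258, 0.0377], 0.63), ([0.4868, -0.2397, 0.092], 0.42)]
top drain_stand [([0.5036, 0.2248, -0.001], 0.83)]
top holder_seat [([0.4872, -0.2394, 0.0939], 0.56)]
side cup_grip_l [([0.4992, 0.2579, 0.205], 0.58)]
side cup_bar [([0.4985, 0.2251, 0.2065], 0.83)]
side hook_seat [([0.4967, 0.2207, 0.2058], 0.64)]
side hook_toe [([0.466, 0.2249, 0.2139], 0.88)]
side cup [([0.4986, 0.226, 0.0292], 0.63)]
side drain_stand [([0.4985, 0.2247, -0.0016], 0.91)]
side holder_seat [([0.4847, -0.2418, 0.0907], 0.81)]
```

View pics/wrist1.png

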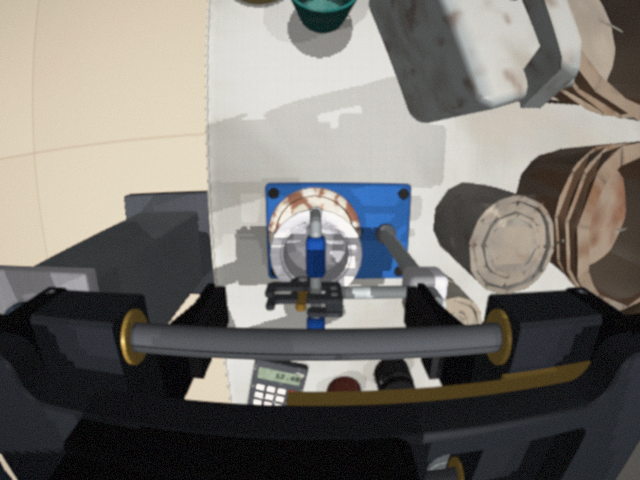

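The wrist picture shows the bar running straight along image rows at column 316, with the near grip at (316,255), so yaw is about 0. Descending and gripping.

Emit:
apply_moves(series=[{"offset":[-0.1,-0.3,-2],"rot":[0,0,0]},{"offset":[-0.1,-0.3,-4],"rot":[0,0,0]},{"offset":[-0.1,-0.3,-6],"rot":[0,0,0]},{"offset":[-0.1,-0.3,-7.5],"rot":[0,0,0]},{"offset":[-0.1,-0.3,-8.7],"rot":[0,0,0]},{"offset":[-0.1,-0.3,-9.7],"rot":[0,0,0]},{"offset":[-0.1,-0.3,-10.3],"rot":[0,0,0]},{"offset":[-0.1,-0.3,-10.6],"rot":[0,0,0]},{"offset":[-0.1,-0.3,-10.6],"rot":[0,0,0]},{"offset":[-0.1,-0.3,-10.6],"rot":[0,0,0]}])

```text
time: 5.3
position: [0.4972, 0.2571, 0.209]
tool_rot: [0.706, 0.708, 0.0, 0.0]
ft_force: [-0.9, 0.1, -0.9]
grip_width: 0.0872
grip_force: 0.0
```

Emit:
apply_moves(series=[{"offset":[0,0,0],"rot":[0,0,0]},{"offset":[0,0,0],"rot":[0,0,0]},{"offset":[0,0,0],"rot":[0,0,0]},{"offset":[0,0,0],"rot":[0,0,0]},{"offset":[0,0,0],"rot":[0,0,0]},{"offset":[0,0,0],"rot":[0,0,0]},{"offset":[0,0,0],"rot":[0,0,0]},{"offset":[0,0,0],"rot":[0,0,0]},{"offset":[0,0,0],"rot":[0,0,0]},{"offset":[0,0,0],"rot":[0,0,0]},{"offset":[0,0,0],"rot":[0,0,0]},{"offset":[0,0,0],"rot":[0,0,0]}], hand=0, newtons=45)

```text
time: 6.5
position: [0.4968, 0.257, 0.2085]
tool_rot: [0.706, 0.708, -0.0, -0.0]
ft_force: [0.8, 0.4, 0.7]
grip_width: 0.0136
grip_force: 45.0
```

```bash
python3 - <<'E'
from rig import get_obs, vision, nets, robot
import cv2, numpy as np
o=get_obs(); print(o["time"],np.round(o["position"],4),o["ft_force"],o["moment"],o["grip_width"],o["grip_force"])
im=vision.camera("wrist"); cv2.imwrite("pics/wrist2.png",im[:,:,::-1])
for q in ["cup_grip_l","cup_bar","hook_seat","hook_toe"]:
        print(q,[(np.round(d["centre"],4).tolist(),round(d["conf"],2)) for d in nets.spot_point("wrist",q)[:2]])
E
```

```text
6.5 [0.4968 0.257  0.2085] [0.83075786 0.3677355  0.65710112] [-0.00107587  0.051582    0.02524142] 0.0135692537348921 44.98936699703336
cup_grip_l [([0.496, 0.2521, 0.2012], 0.94)]
cup_bar [([0.4924, 0.2249, 0.0372], 0.71), ([0.4947, 0.2242, 0.2047], 0.62)]
hook_seat [([0.4971, 0.2256, 0.2065], 0.65)]
hook_toe []
```

View pics/wrist2.png

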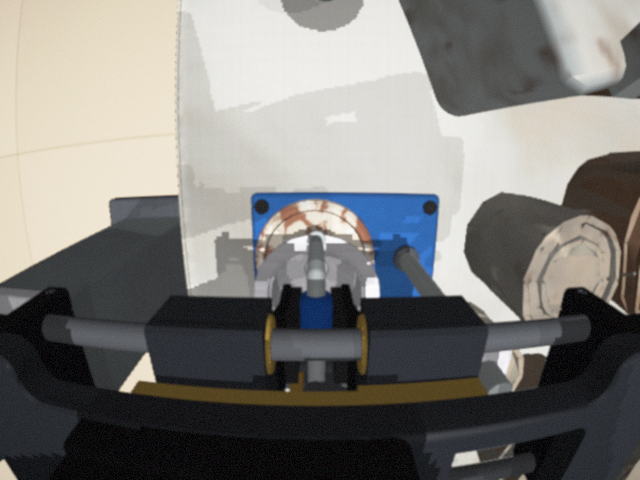

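Gripped at 13.6 mm with little side force. I'll unload the hook by 1.5 mm, then draw 18.5 mm outwards.

Emit:
apply_moves(series=[{"offset":[0,0,0.1],"rot":[0,0,0]},{"offset":[0,0,0.15],"rot":[0,0,0]},{"offset":[-0.2,0,0.15],"rot":[0,0,0]},{"offset":[-0.4,0,0.15],"rot":[0,0,0]},{"offset":[-0.6,0,0.15],"rot":[0,0,0]},{"offset":[-0.8,0,0.15],"rot":[0,0,0]},{"offset":[-1.0,0,0.15],"rot":[0,0,0]},{"offset":[-1.2,0,0.15],"rot":[0,0,0]},{"offset":[-1.4,0,0.15],"rot":[0,0,0]},{"offset":[-1.6,0,0.15],"rot":[0,0,0]},{"offset":[-1.75,0,0.15],"rot":[0,0,0]},{"offset":[-1.85,0,0.15],"rot":[0,0,0]},{"offset":[-1.85,0,0.15],"rot":[0,0,0]},{"offset":[-1.85,0,0.15],"rot":[0,0,0]},{"offset":[-1.85,0,0.15],"rot":[0,0,0]}])

```text
time: 8.25
position: [0.4784, 0.2571, 0.2102]
tool_rot: [0.706, 0.708, 0.0, 0.0]
ft_force: [3.2, -0.1, -0.8]
grip_width: 0.0134
grip_force: 45.0
```

```bash
python3 - <<'E'
from rig import get_obs, vision, nets, robot
import cv2, numpy as np
o=get_obs(); print(o["time"],np.round(o["position"],4),o["ft_force"],o["moment"],o["grip_width"],o["grip_force"])
for c in ["wrist","side","top"]:
    im=vision.camera(c)
    if c=="side": cv2.imwrite("pics/side3.png",cv2.resize(im[160:300,210:350,::-1],None,fx=4,fy=4,interpolation=cv2.INTER_CUBIC))
    for q in ["cup","cup_bar","cup_grip_l","hook_seat","hook_toe","keeper_head"]:
        print(c,q,[(np.round(d["centre"],4).tolist(),round(d["conf"],2)) for d in nets.spot_point(c,q)[:2]])
E
```

```text
8.25 [0.4784 0.2571 0.2102] [ 3.24692123 -0.09308869 -0.83569978] [-0.00128339 -0.63883679  0.16554689] 0.013393851593148372 45.00222595408559
wrist cup [([0.4803, 0.2236, 0.0356], 0.57)]
wrist cup_bar [([0.4762, 0.2257, 0.2024], 0.93)]
wrist cup_grip_l [([0.4767, 0.2552, 0.206], 0.88)]
wrist hook_seat [([0.4953, 0.2249, 0.2097], 0.79)]
wrist hook_toe [([0.4661, 0.2223, 0.2107], 0.96), ([0.4773, 0.2563, 0.2075], 0.37)]
wrist keeper_head [([0.4686, 0.224, 0.2118], 0.64)]
side cup [([0.4798, 0.2292, 0.0321], 0.63)]
side cup_bar []
side cup_grip_l [([0.4808, 0.2589, 0.206], 0.59), ([0.4807, 0.1898, 0.2075], 0.57)]
side hook_seat [([0.4968, 0.2229, 0.2039], 0.58)]
side hook_toe [([0.4653, 0.226, 0.2151], 0.71)]
side keeper_head []
top cup [([0.4793, 0.2237, 0.0383], 0.54)]
top cup_bar []
top cup_grip_l [([0.4793, 0.1922, 0.2055], 0.64)]
top hook_seat [([0.4955, 0.2229, 0.2056], 0.6), ([0.6063, 0.0117, -0.0013], 0.22)]
top hook_toe [([0.4611, 0.2217, 0.2103], 0.86)]
top keeper_head []
```

View pics/side3.png

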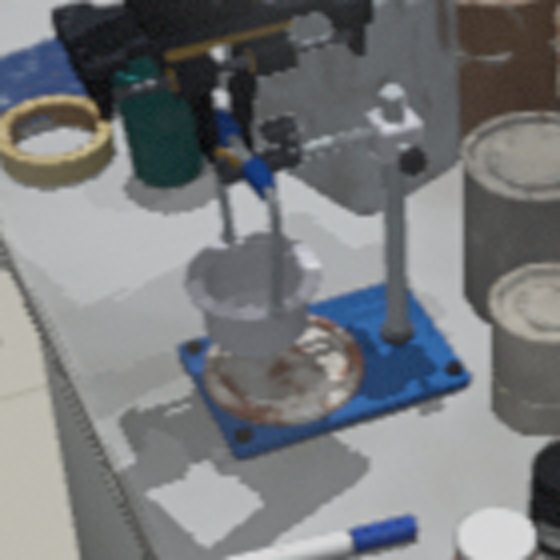

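The crop shows the bar inside the hook with its grips at about (225,120) and (255,175), drawn towards the toe. The keeper is pushing back with about 3 N. Lifting 34 mm straight up, then out along −x.

Emit:
apply_moves(series=[{"offset":[0,0,0.2],"rot":[0,0,0]},{"offset":[0,0,0.5],"rot":[0,0,0]},{"offset":[0,0,0.9],"rot":[0,0,0]},{"offset":[0,0,1.3],"rot":[0,0,0]},{"offset":[0,0,1.7],"rot":[0,0,0]},{"offset":[0,0,2.1],"rot":[0,0,0]},{"offset":[0,0,2.5],"rot":[0,0,0]},{"offset":[0,0,2.9],"rot":[0,0,0]},{"offset":[0,0,3.3],"rot":[0,0,0]},{"offset":[0,0,3.4],"rot":[0,0,0]},{"offset":[0,0,3.4],"rot":[0,0,0]}])

```text
time: 10.4
position: [0.4783, 0.257, 0.2442]
tool_rot: [0.706, 0.708, 0.0, 0.0]
ft_force: [0.4, 0.1, -2.8]
grip_width: 0.0133
grip_force: 45.0
```

```bash
python3 - <<'E'
from rig import get_obs, vision, nets, robot
import numpy as np
o=get_obs(); print(o["time"],np.round(o["position"],4),o["ft_force"],o["moment"],o["grip_width"])
for c in ["wrist","side"]:
    vision.camera(c)
    for q in ["cup","cup_bar","hook_toe","keeper_head"]:
        print(c,q,[(np.round(d["centre"],4).tolist(),round(d["conf"],2)) for d in nets.spot_point(c,q)[:2]])
E
```

```text
10.4 [0.4783 0.257  0.2442] [ 0.43471528  0.0792562  -2.79500435] [0.00307288 0.06364665 0.00983307] 0.01325514572380131
wrist cup [([0.4775, 0.223, 0.068], 0.94)]
wrist cup_bar [([0.4782, 0.2261, 0.2392], 0.67)]
wrist hook_toe []
wrist keeper_head [([0.4886, 0.2286, 0.2215], 0.36)]
side cup [([0.4825, 0.2293, 0.0674], 0.95), ([0.4817, 0.2618, 0.2389], 0.7)]
side cup_bar [([0.4792, 0.2239, 0.2409], 0.85), ([0.4809, 0.2318, 0.0666], 0.35)]
side hook_toe [([0.4639, 0.2255, 0.2133], 0.71)]
side keeper_head [([0.5068, 0.5001, -0.0003], 0.38)]
```

The cup's full weight (2.8 N) is on the gripper, the side force is gone and the keeper has released. Moving out to −x, then up and across towards the ring.

Emit:
apply_moves(series=[{"offset":[-0.4,0,0],"rot":[0,0,0]},{"offset":[-1.2,0,0],"rot":[0,0,0]},{"offset":[-2.2,0,0],"rot":[0,0,0]},{"offset":[-3.2,0,0],"rot":[0,0,0]},{"offset":[-4.2,0,0],"rot":[0,0,0]},{"offset":[-5.2,0,0],"rot":[0,0,0]},{"offset":[-6.2,0,0],"rot":[0,0,0]},{"offset":[-7.0,0,0],"rot":[0,0,0]},{"offset":[-7.6,0,0.3],"rot":[0,0,0]},{"offset":[-7.8,0,1],"rot":[0,0,0]},{"offset":[-7.8,0,2],"rot":[0,0,0]},{"offset":[-7.8,0,3.2],"rot":[0,0,0]},{"offset":[-7.8,0,4.4],"rot":[0,0,0]},{"offset":[-7.8,0,5.4],"rot":[0,0,0]},{"offset":[-7.8,0,6.2],"rot":[0,0,0]},{"offset":[-7.8,0,6.6],"rot":[0,0,0]},{"offset":[-7.8,0,6.6],"rot":[0,0,0]}])

```text
time: 12.6
position: [0.4007, 0.2571, 0.3107]
tool_rot: [0.706, 0.708, 0.001, 0.0]
ft_force: [-0.0, 0.4, -3.6]
grip_width: 0.0138
grip_force: 45.0
```

Emit:
apply_moves(series=[{"offset":[0,-0.7,0],"rot":[0,0,0]},{"offset":[0,-2,0],"rot":[0,0,0]},{"offset":[0,-4,0],"rot":[0,0,0]},{"offset":[0.5,-6.5,0],"rot":[0,0,0]},{"offset":[1,-9,0],"rot":[0,0,0]},{"offset":[2,-12,0],"rot":[0,0,0]},{"offset":[3,-15,0],"rot":[0,0,0]},{"offset":[4,-18,0],"rot":[0,0,0]},{"offset":[5,-21,0],"rot":[0,0,0]},{"offset":[5.5,-24,0],"rot":[0,0,0]},{"offset":[6,-27,0],"rot":[0,0,0]},{"offset":[6.5,-30,0],"rot":[0,0,0]},{"offset":[7,-33,0],"rot":[0,0,0]},{"offset":[7.5,-36,0],"rot":[0,0,0]},{"offset":[8,-39,0],"rot":[0,0,0]},{"offset":[8.3,-42,0],"rot":[0,0,0]},{"offset":[8.5,-44.5,0],"rot":[0,0,0]},{"offset":[8.5,-46.2,0],"rot":[0,0,0]},{"offset":[8.5,-46.7,0],"rot":[0,0,0]},{"offset":[8.5,-46.7,0],"rot":[0,0,0]}])

```text
time: 14.6
position: [0.4846, -0.2102, 0.3096]
tool_rot: [0.707, 0.707, 0.0, -0.001]
ft_force: [-0.1, 0.2, -2.9]
grip_width: 0.0137
grip_force: 45.0
```

```bash
python3 - <<'E'
from rig import get_obs, vision, nets, robot
import cv2, numpy as np
o=get_obs(); print(o["time"],np.round(o["position"],4),o["ft_force"],o["moment"],o["grip_width"])
for c in ["wrist","side","top"]*2:
    im=vision.camera(c); cv2.imwrite(f"pics/{c}4.png",im[:,:,::-1])
    for q in ["cup","cup_bar","holder_seat","cup_holder"]:
        print(c,q,[(np.round(d["centre"],4).tolist(),round(d["conf"],2)) for d in nets.spot_point(c,q)[:2]])
E
```

```text
14.6 [ 0.4846 -0.2102  0.3096] [-0.12619997  0.17602798 -2.92372853] [ 0.11068301  0.09716609 -0.00481566] 0.013699725328900597
wrist cup [([0.4852, -0.2421, 0.1365], 0.66)]
wrist cup_bar [([0.4853, -0.2407, 0.3036], 0.94)]
wrist holder_seat []
wrist cup_holder [([0.4809, -0.2377, 0.0024], 0.61)]
side cup [([0.4872, -0.2351, 0.1345], 0.89)]
side cup_bar [([0.4862, -0.2423, 0.3076], 0.56)]
side holder_seat [([0.4851, -0.2437, 0.0902], 0.83)]
side cup_holder [([0.4856, -0.2359, 0.0043], 0.75)]
top cup []
top cup_bar []
top holder_seat [([0.4876, -0.2393, 0.0952], 0.79)]
top cup_holder [([0.4875, -0.2443, -0.0009], 0.89)]
wrist cup [([0.4844, -0.2426, 0.1362], 0.77)]
wrist cup_bar [([0.484, -0.2413, 0.3043], 0.93)]
wrist holder_seat []
wrist cup_holder [([0.4825, -0.2375, -0.002], 0.87)]
side cup [([0.4879, -0.2382, 0.1332], 0.95)]
side cup_bar [([0.4881, -0.2414, 0.3086], 0.96)]
side holder_seat [([0.4842, -0.2781, 0.3055], 0.24)]
side cup_holder [([0.4867, -0.2406, -0.002], 0.8)]
top cup []
top cup_bar []
top holder_seat [([0.4856, -0.2422, 0.0962], 0.93)]
top cup_holder [([0.4866, -0.2469, 0.0016], 0.97)]
```

View pics/wrist4.png

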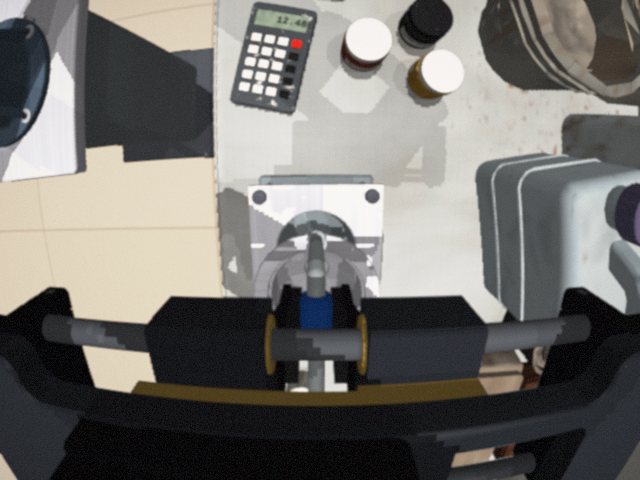

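View pics/side4.png

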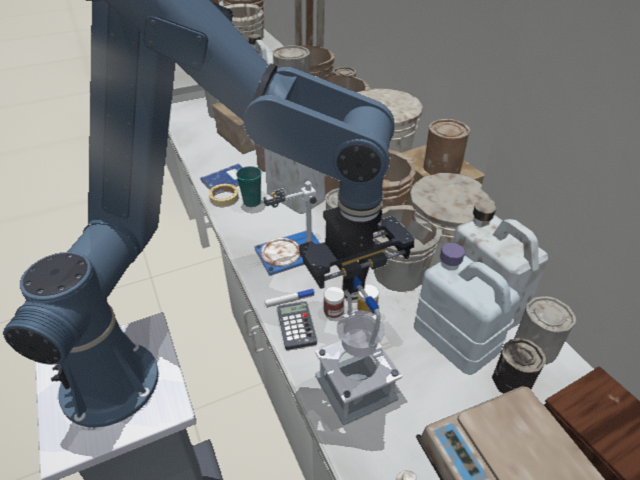

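The wrist picture shows the cup over the hole, with the rim at about (318,270) and the plate's nuts at (260,196) and (372,196). The side picture shows it upright just above the plate at (360,330). Lowering until the nozzle is in the hole, just before the straight part enters.

Emit:
apply_moves(series=[{"offset":[0.1,0,-0.5],"rot":[0,0,0]},{"offset":[0.1,0,-1.5],"rot":[0,0,0]},{"offset":[0.1,0,-2.5],"rot":[0,0,0]},{"offset":[0.1,0,-3.5],"rot":[0,0,0]},{"offset":[0.1,0,-4.3],"rot":[0,0,0]},{"offset":[0.1,0,-5.0],"rot":[0,0,0]},{"offset":[0.1,0,-5.6],"rot":[0,0,0]},{"offset":[0.1,0,-6.0],"rot":[0,0,0]},{"offset":[0.1,0,-6.0],"rot":[0,0,0]}])

```text
time: 17.0
position: [0.4861, -0.2099, 0.2495]
tool_rot: [0.706, 0.708, -0.0, -0.001]
ft_force: [-0.4, -0.4, -2.3]
grip_width: 0.0136
grip_force: 45.0
```

```bash
python3 - <<'E'
from rig import get_obs, vision, nets, robot
import cv2, numpy as np
o=get_obs(); print(o["time"],np.round(o["position"],4),o["ft_force"],o["moment"],o["grip_width"])
for c in ["wrist","side"]*3:
    im=vision.camera(c)
    if c=="side": cv2.imwrite("pics/side5.png",cv2.resize(im[280:420,290:430,::-1],None,fx=4,fy=4,interpolation=cv2.INTER_CUBIC))
    for q in ["cup","cup_bar","holder_seat","cup_holder"]:
        print(c,q,[(np.round(d["centre"],4).tolist(),round(d["conf"],2)) for d in nets.spot_point(c,q)[:1]])
E
```

```text
17.0 [ 0.4861 -0.2099  0.2495] [-0.41865964 -0.41215669 -2.33785676] [ 0.00412929  0.03087339 -0.01049438] 0.01356825435163275
wrist cup [([0.4877, -0.2417, 0.0737], 0.62)]
wrist cup_bar []
wrist holder_seat []
wrist cup_holder [([0.4832, -0.2389, -0.0011], 0.97)]
side cup [([0.4897, -0.2379, 0.0734], 0.65)]
side cup_bar [([0.4899, -0.2453, 0.2501], 0.96)]
side holder_seat [([0.4843, -0.2401, 0.0912], 0.62)]
side cup_holder [([0.4864, -0.2367, -0.0007], 0.81)]
wrist cup [([0.4869, -0.2425, 0.0754], 0.8)]
wrist cup_bar [([0.4841, -0.2417, 0.2454], 0.93)]
wrist holder_seat [([0.6114, 0.0101, 0.0014], 0.45)]
wrist cup_holder [([0.4851, -0.243, 0.001], 0.63)]
side cup [([0.4889, -0.2346, 0.0699], 0.91)]
side cup_bar [([0.4971, 0.2215, 0.2043], 0.66)]
side holder_seat [([0.4859, -0.2427, 0.0905], 0.56)]
side cup_holder [([0.4847, -0.2392, 0.0004], 0.91)]
wrist cup [([0.4842, -0.2402, 0.0748], 0.56)]
wrist cup_bar [([0.4833, -0.2432, 0.2452], 0.73)]
wrist holder_seat []
wrist cup_holder [([0.4819, -0.2405, -0.0004], 0.64)]
side cup [([0.4879, -0.2352, 0.0728], 0.73)]
side cup_bar [([0.489, -0.2433, 0.2483], 0.56)]
side holder_seat [([0.4835, -0.2445, 0.0895], 0.7)]
side cup_holder [([0.486, -0.2388, 0.0007], 0.7)]
```

View pics/side5.png

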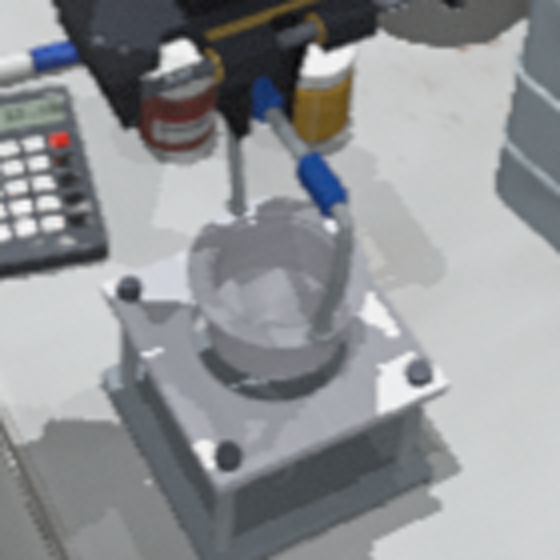

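The crop shows the nozzle over the hole and three nuts at (129,289), (419,371) and (228,456). I'll use the nuts to pin down the hole centre and check the flange outline against the expected one.

```bash
python3 - <<'E'
from rig import vision
import numpy as np, cv2
def ray(cal,px,z):
    K,R,t=[np.array(cal[k],float) for k in("K","R","t")]
    c=-R.T@t; d=R.T@np.linalg.inv(K)@[px[0],px[1],1]; return c+d*(z-c[2])/d[2]
c=vision.calibration("side")
n=[ray(c,(290+u/4-.4,280+v/4-.4),.095) for u,v in((129,289),(419,371),(228,456))]
print(np.round(n,4)); print("centre",(n[0]+n[1])/2, "diag",np.linalg.norm(n[0]-n[1]))
im=cv2.imread("pics/side5.png"); K,R,t=[np.array(c[k],float) for k in("K","R","t")]
def draw(x,y,z,r,col):
    a=np.linspace(0,2*np.pi,90); P=np.c_[x+r*np.cos(a),y+r*np.sin(a),0*a+z]
    q=(P@R.T+t)@K.T; q=q[:,:2]/q[:,2:]; q=(q-[290,280]+.4)*4
    cv2.polylines(im,[q.astype(np.int32)],True,col,1)
m=(n[0]+n[1])/2
draw(.4865,-.241,.142,.046,(0,0,255)); draw(m[0],m[1],.092,.04,(0,255,0)); draw(.4865,-.241,.103,.036,(255,0,0))
cv2.imwrite("pics/ov.png",im)
E
```

```text
[[ 0.4297 -0.1874  0.095 ]
 [ 0.5412 -0.2955  0.095 ]
 [ 0.4313 -0.2972  0.095 ]]
centre [ 0.48545509 -0.24145894  0.095     ] diag 0.15524020382884665
```

View pics/ov.png

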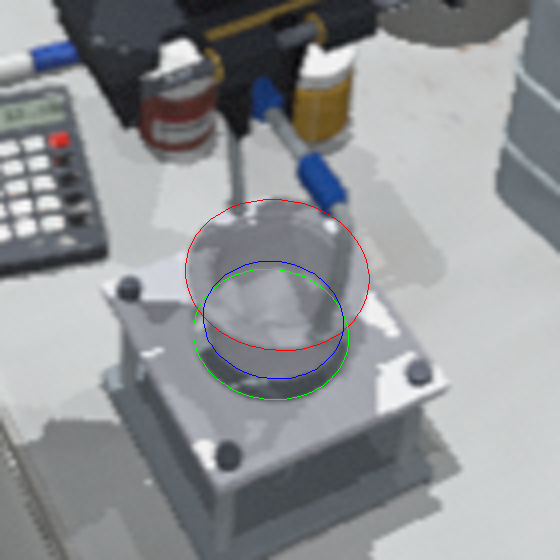

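The overlay matches: green sits on the hole rim and red on the flange. The hole centre is (0.4855, −0.2415), so I'll trim by −0.1 cm in x and −0.05 cm in y and lower slowly.

Emit:
apply_moves(series=[{"offset":[-0.1,-0.05,-0.1],"rot":[0,0,0]},{"offset":[-0.1,-0.05,-0.3],"rot":[0,0,0]},{"offset":[-0.1,-0.05,-0.6],"rot":[0,0,0]},{"offset":[-0.1,-0.05,-0.9],"rot":[0,0,0]},{"offset":[-0.1,-0.05,-1.2],"rot":[0,0,0]},{"offset":[-0.1,-0.05,-1.5],"rot":[0,0,0]},{"offset":[-0.1,-0.05,-1.8],"rot":[0,0,0]},{"offset":[-0.1,-0.05,-2.1],"rot":[0,0,0]},{"offset":[-0.1,-0.05,-2.1],"rot":[0,0,0]}])

```text
time: 19.4
position: [0.485, -0.2103, 0.2285]
tool_rot: [0.706, 0.708, -0.0, -0.001]
ft_force: [-0.4, -0.0, -3.5]
grip_width: 0.0135
grip_force: 45.0
```

Emit:
apply_moves(series=[{"offset":[0,0,-0.3],"rot":[0,0,0]},{"offset":[0,0,-0.6],"rot":[0,0,0]},{"offset":[0,0,-0.9],"rot":[0,0,0]},{"offset":[0,0,-1.2],"rot":[0,0,0]},{"offset":[0,0,-1.5],"rot":[0,0,0]},{"offset":[0,0,-1.8],"rot":[0,0,0]},{"offset":[0,0,-2.1],"rot":[0,0,0]},{"offset":[0,0,-2.3],"rot":[0,0,0]},{"offset":[0,0,-2.4],"rot":[0,0,0]},{"offset":[0,0,-2.4],"rot":[0,0,0]},{"offset":[0,0,-2.4],"rot":[0,0,0]}])

```text
time: 20.5
position: [0.4854, -0.2106, 0.2051]
tool_rot: [0.706, 0.708, 0.0, 0.0]
ft_force: [0.2, 0.8, -3.4]
grip_width: 0.0135
grip_force: 45.0
```

Emit:
apply_moves(series=[{"offset":[0,0,-0.05],"rot":[0,0,0]},{"offset":[0,0,-0.1],"rot":[0,0,0]},{"offset":[0,0,-0.15],"rot":[0,0,0]},{"offset":[0,0,-0.2],"rot":[0,0,0]},{"offset":[0,0,-0.25],"rot":[0,0,0]},{"offset":[0,0,-0.3],"rot":[0,0,0]},{"offset":[0,0,-0.3],"rot":[0,0,0]},{"offset":[0,0,-0.3],"rot":[0,0,0]}])

```text
time: 21.3
position: [0.4853, -0.2105, 0.202]
tool_rot: [0.706, 0.708, -0.0, -0.0]
ft_force: [-0.4, -0.1, -2.7]
grip_width: 0.0135
grip_force: 45.0
```

Emit:
apply_moves(series=[{"offset":[0,0,-0.05],"rot":[0,0,0]},{"offset":[0,0,-0.1],"rot":[0,0,0]},{"offset":[0,0,-0.1],"rot":[0,0,0]},{"offset":[0,0,-0.1],"rot":[0,0,0]}])

```text
time: 21.7
position: [0.4853, -0.2105, 0.201]
tool_rot: [0.706, 0.708, -0.0, -0.0]
ft_force: [0.1, 0.6, -3.5]
grip_width: 0.0136
grip_force: 45.0
```

Emit:
apply_moves(series=[{"offset":[0,0,-0.05],"rot":[0,0,0]},{"offset":[0,0,-0.1],"rot":[0,0,0]},{"offset":[0,0,-0.1],"rot":[0,0,0]},{"offset":[0,0,-0.1],"rot":[0,0,0]}])

```text
time: 22.1
position: [0.4855, -0.2105, 0.2008]
tool_rot: [0.706, 0.708, 0.0, 0.0]
ft_force: [-1.5, 1.9, 5.8]
grip_width: 0.0139
grip_force: 45.0
```

Contact shows at the expected height. I'll ease off 0.5 mm and release.

Emit:
apply_moves(series=[{"offset":[0,0,0.05],"rot":[0,0,0]},{"offset":[0,0,0.05],"rot":[0,0,0]}])

```text
time: 22.3
position: [0.4855, -0.2105, 0.2008]
tool_rot: [0.706, 0.708, 0.0, 0.0]
ft_force: [-0.5, 1.8, 3.6]
grip_width: 0.0134
grip_force: 45.0
```

Emit:
apply_moves(series=[{"offset":[0,0,0],"rot":[0,0,0]},{"offset":[0,0,0],"rot":[0,0,0]},{"offset":[0,0,0],"rot":[0,0,0]},{"offset":[0,0,0],"rot":[0,0,0]},{"offset":[0,0,0],"rot":[0,0,0]},{"offset":[0,0,0],"rot":[0,0,0]},{"offset":[0,0,0],"rot":[0,0,0]},{"offset":[0,0,0],"rot":[0,0,0]}], hand=1)

```text
time: 23.1
position: [0.4853, -0.2105, 0.2005]
tool_rot: [0.706, 0.708, -0.0, 0.0]
ft_force: [0.1, 0.9, -0.0]
grip_width: 0.0697
grip_force: 0.0
```

Emit:
apply_moves(series=[{"offset":[0,0,0.5],"rot":[0,0,0]},{"offset":[0,0,1.5],"rot":[0,0,0]},{"offset":[0,0,3],"rot":[0,0,0]},{"offset":[0,0,5],"rot":[0,0,0]},{"offset":[0,0,7],"rot":[0,0,0]},{"offset":[0,0,9],"rot":[0,0,0]},{"offset":[0,0,11],"rot":[0,0,0]},{"offset":[0,0,12],"rot":[0,0,0]},{"offset":[0,0,12],"rot":[0,0,0]},{"offset":[0,0,12],"rot":[0,0,0]}])

```text
time: 24.1
position: [0.485, -0.2103, 0.3203]
tool_rot: [0.706, 0.708, -0.0, -0.0]
ft_force: [0.6, 0.1, -0.5]
grip_width: 0.087
grip_force: 0.0
```

```bash
python3 - <<'E'
from rig import get_obs, vision, nets
import cv2, numpy as np
o=get_obs(); print(o["time"],np.round(o["position"],4),o["ft_force"],o["grip_width"])
for c in ["wrist","side"]:
    im=vision.camera(c)
    if c=="side": cv2.imwrite("pics/side6.png",cv2.resize(im[160:420,200:440,::-1],None,fx=2.3,fy=2.3,interpolation=cv2.INTER_CUBIC))
    for q in ["cup","cup_bar","holder_seat","keeper_head"]:
        print(c,q,[(np.round(d["centre"],4).tolist(),round(d["conf"],2)) for d in nets.spot_point(c,q)[:2]])
E
```

```text
24.1 [ 0.485  -0.2103  0.3203] [ 0.61524383  0.12670723 -0.45390077] 0.0870054181959633
wrist cup [([0.4847, -0.2444, 0.0298], 0.89)]
wrist cup_bar [([0.4861, -0.2402, 0.1953], 0.87)]
wrist holder_seat []
wrist keeper_head []
side cup [([0.4876, -0.2382, 0.0246], 0.78)]
side cup_bar [([0.4875, -0.2438, 0.1991], 0.59)]
side holder_seat [([0.506, 0.5016, -0.0004], 0.63)]
side keeper_head [([0.4835, 0.2228, 0.2145], 0.36)]
```

View pics/side6.png

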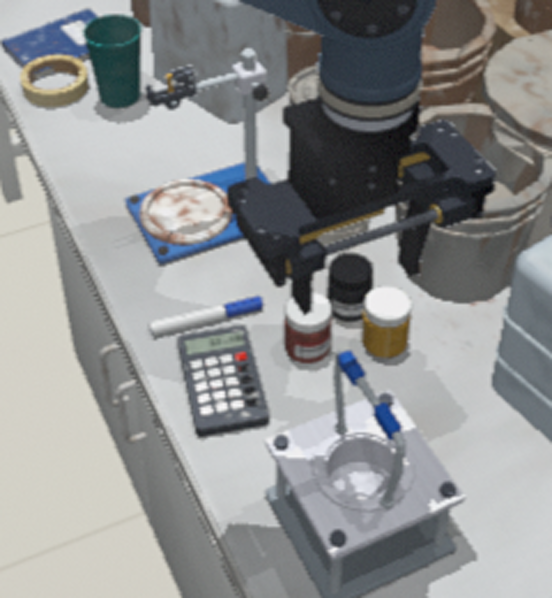

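The crop shows the cup's flange flat on the plate at (365,470), the gripper clear of everything, and the jars and beaker undisturbed. Handing in.

```bash
python3 -c "
from rig import hand_in
print(hand_in())"
```

```text
the job is handed in; nothing more can be done
None
```

The cup is off the hook and standing flange-down in the ring stand, released with the gripper clear and the jars and beaker untouched; I handed the job in at about 24 s, and no verdict was shown.

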